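Bring a lifting eye into line with a tommy bar

TASK

One of the two lifting eyes on the stone stands askew: slide the plain end of the steel bar through its loop and, with the bar, screw the eye clockwise (seen from above) until its loop is in line with the stone's length like the other eye, without pushing on the eyes with the gripper or shifting the other eye. Then draw the bar out and lay it gently back in both notches of its wooden rest, about centred. Leave everything else where it is.

Things in the scene. Friction and masses are not known exactly. Their poses are not given: they have to be found in the camera images.
- stone_block: fixed reeded sandstone coping, 320 mm long (its y axis), 164 mm wide (x), on two timber bearers; origin on the bench under its centre; flat top 95 mm above the bench, carrying the two eyes on its centre line, 180 mm apart (90 mm either side of the middle; which eye is at which end varies)
- loose_eye (a joint): rotation of the askew eye, rad, about its vertical screw: 0 = loop's plane in line with the stone's length, growing clockwise seen from above; starts between about -0.95 and -0.5 (askew anticlockwise); stiff (0.25 N m of friction) and stays where left; travel -1.7 to 0.7; it stays at the same height as it turns
- loose_eye_loop (a point): centre of the askew eye's loop, on its screw axis, 45 mm above the stone's top (140 mm above the bench); x = along the loop's hole (horizontal, either way), z up. Forged loop: hole 24 mm across, outside 40 mm, 16 mm wide along the hole; shank and collar (28 mm across) below. Both ways through the hole are open. A 16 mm bar has about 0.4 rad of play either way in the loop before it turns the eye, so the bar must swing that much further
- set_eye (a joint): rotation of the other, identical eye, which is already in line (0) and must stay so; it would turn if pushed
- set_eye_loop (a point): centre of the other eye's loop, axes as for loose_eye_loop
- bar: round steel bar 16 mm thick with a 27 mm ball on one end, about 204 mm long, 0.28 kg, lying in the rest at the start; origin on its axis 90 mm from the plain tip and 100 mm from the ball's centre (the balance point is about 12 mm from the origin towards the ball); x along the bar towards the plain tip. Only the plain end fits the loop
- bar_tip (a point): rounded plain tip of the bar, 90 mm from the bar's origin along +x
- bar_mid (a point): the bar's origin, where it is best gripped across (16 mm) from above
- bar_rest: fixed wooden rest: base board 170 x 75 x 12 mm, two 14 mm thick uprights 50 mm either side of its middle (86 mm free between), each with a V notch open upwards (48 mm wide at the top, tops 69 mm above the bench); origin on the bench under its centre, x along the lying bar, at the start towards its plain tip. Seated, the bar's axis is 55 mm above the bench, the ball outside the uprights
- wedge: bystander: loose wooden wedge 26x70x14 mm lying on top of the stone, towards its far side, between the eyes; leave alone
- mallet: bystander: wooden mallet with a rubber butt, head 72 mm across, 215 mm long, lying on the bench; leave alone
- chisel: bystander: steel stone chisel 172 mm long, lying on the bench; leave alone
- grinder: bystander: blue angle grinder, 310 mm long, lying on the bench beyond the stone; leave alone; origin on the bench 55 mm beside its axis, towards the stone
- bottle: bystander: green glass bottle, 68 mm across, 220 mm high, standing on the bench; leave alone
- offcut: bystander: flat stone offcut 100x150x28 mm; leave alone
- cramp_plate: bystander: small steel plate 55x85x10 mm lying on the bench; leave alone
- loose_eye_base: fixed round washer (38 mm across, 4 mm thick) under the askew eye, which it carries; origin at its underside on the screw axis, on the stone's top; x and y parallel to the stone's
- set_eye_base: the same washer under the other eye

How it is judged:
By the outcome, as a careful person would: the job done as asked, in the order asked, and still so for the second after the job is handed in, with the robot touching nothing.
It also fails if it takes over 56 s, if anything falls off the work surface, if the arm or the gripper's body presses on something with over 40 N, if the wrist force passes 120 N, or if a joint passes its speed limit or range.

ROBOT

A 6-joint arm with a two-finger parallel gripper is mounted at the origin on the work surface. World frame = base frame: x ahead of the robot, y to its left, z up, the work surface at z = 0. Lengths are in m, angles in rad, forces in N, time in s.
With the tool pointing down it reaches from about 0.25 to 0.775 m from the base axis. Payload 4 kg.
Tool frame: the origin (TCP) lies at the very end of the fingers, on their centre line; the grasp point (between the pads) lies 19 mm behind it (robot.hold_point_z is the distance from the TCP to the grasp point, in m); z points along the fingers, y is the line along which they close (so a half turn about z gives the same grasp; the last joint's range is limited). The gripper opens to 94 mm and grips with 3 to 60 N. Pads are 16 mm wide; open, the fingers measure 119 mm over their backs; the gripper's body (75 mm by 177 mm) begins 78 mm behind the grasp point.
Start: joints at [-1.217, 0.087, 1.371, -0, 1.684, -0.103], TCP at [0.243, -0.494, 0.206] pointing down, gripper open.
Joint ranges: [-3.1, 3.1], [-0.76, 2.03], [0.27, 2.55], [-1.08, 4.22], [0.17, 2.65], [-2.57, 2.57]. Speed limits (rad/s): [2.79, 2.79, 3.14, 3.14, 3.14, 3.14].

INTERFACE

Orientations are given as [roll, pitch, yaw] about the fixed x, y, z axes, in that order (R = Rz(yaw) Ry(pitch) Rx(roll)).
In Python, from bench import robot gives the robot as it stands.
- The arm moves only by the tool carry_out, never from a script. Its argument "steps" is a list of rows, each a list of 3 entries, a list of its own where there are three numbers: the shift along the tool's x, y, z in m, then the turn about the tool's z in units of 10 degrees (1.0 is 10 degrees), then the closure, from -1 (fully open) to 1 (shut). In form: [[[tx, ty, tz], roll, jaw], ...]. A call has 1 to 10 rows; each row is the pose to reach, as a shift and turn from the pose commanded when the call began, along the tool's axes at that moment; what a row does not reach only later rows make up. A row lasts 1/8 s, in which the tool goes at most 62.5 mm and 10.7 degrees, less where a joint would pass 70% of its speed; a pose out of reach is approached as far as the arm can. A call with a gripper value outside its range is refused whole. The fingers move at their own pace and stop on an object; the grip force is fixed at half the most. Time passes only in rows, so rows that repeat a pose let the fingers close. It gives the time, the measured TCP pose, the force, the opening and the grip force at its end, in the units of the state.
- robot.get_obs(): the state, without advancing time (a new reading comes with each control period).
- robot.snapshot(name): name is "side" or "top" or "wrist"; returns a dict with "image" (480x640x3 uint8, red, green, blue), "z_map" (480x640 float32, m along the optical axis (not along the pixel's ray), 0 where there is no reading), "mtx" (3x3 intrinsics, pixels), "R" (3x3) and "t" (3): a world point X has camera coordinates R X + t. Camera axes: x right, y down, z forward; pixel columns grow to the right and rows downward; lengths in m; the calibration is good to about 2 mm. A picture is of the moment at which its call begins.
- robot.close_job(): hands the job in; it is judged then, once.
The state is a dict: "time": time; "joint_positions": joint angles; "qvel": joint speeds; "joint_torque": joint torques, N m; "tool_pos": TCP position; "ee_rot": TCP orientation; "wrist_force": force on the tool from outside, world axes, zero at the start; "wrist_torque": the same for the moment, N m; "width": finger opening in m; "finger_force": force on a finger pad.
Only numpy, scipy, OpenCV 4.12 (cv2) and the standard library are available. Lean on these libraries where they do the work, as an engineer would, in place of code of your own. Each camera call takes 0.05 s, during which the arm holds its last target. There are 200 camera calls.

## Working session

There is one attempt and no reset: what is moved stays moved. The work goes in short steps, Python scripts to look and compute and a tool call to move; the robot and the scene stay as the last step left them, time stands still between calls to the robot, and variables do not carry over. Pictures are saved under pics/ and viewed, at most 10 in all, crops included, and the job is handed in when it is done.

Besides the shell and the picture viewer there is one more tool, called after "Request:" as name(argument=value, ...) on one line, values as JSON. carry_out: Moves the arm, as the interface text tells. Its arguments: {"type":"object","properties":{"steps":{"type":"array","items":{"type":"array"}}},"required":["steps"]}

```bash
mkdir -p pics
python3 - <<'E'
from bench import robot
import cv2,numpy as np,pickle
for n in ["top","side"]:
    s=robot.snapshot(n); cv2.imwrite(f"pics/{n}0.png",s["image"][:,:,::-1]); pickle.dump(s,open(f"{n}0.pkl","wb"))
    print(n,s["mtx"].round(1).tolist(),s["R"].round(3).tolist(),s["t"].round(3).tolist())
o=robot.get_obs(); print(o)
E
```

```text
top [[549.8, 0.0, 320.7], [0.0, 549.8, 242.0], [0.0, 0.0, 1.0]] [[-0.014, -1.0, -0.006], [-0.997, 0.015, -0.073], [0.073, 0.005, -0.997]] [0.036, 0.604, 1.163]
side [[469.8, 0.0, 310.4], [0.0, 469.8, 231.5], [0.0, 0.0, 1.0]] [[0.994, -0.114, 0.003], [-0.072, -0.647, -0.759], [0.088, 0.754, -0.651]] [-0.566, 0.137, 1.08]
{'time': 0.1, 'joint_positions': array([-1.21712923e+00,  8.79179534e-02,  1.37211714e+00, -1.33441906e-05,
        1.68360527e+00, -1.03134456e-01]), 'qvel': array([ 0.00253299,  0.00129994, -0.00443293,  0.00057562, -0.00065021,
        0.00041243]), 'joint_torque': array([ 2.43407565e-03, -3.41255128e+01, -3.03299546e+01,  7.18633784e-02,
        3.04032303e-02, -1.09226410e-04]), 'tool_pos': array([ 0.24239338, -0.49314523,  0.20439397]), 'ee_rot': array([-3.13955446e+00, -1.97622734e-04,  4.56799865e-01]), 'wrist_force': array([-0.32964289,  0.27505986,  0.38691855]), 'wrist_torque': array([-0.0080171 ,  0.03340019, -0.03634471]), 'finger_force': 0.0, 'width': 0.09384352827278787}
```

View pics/top0.png

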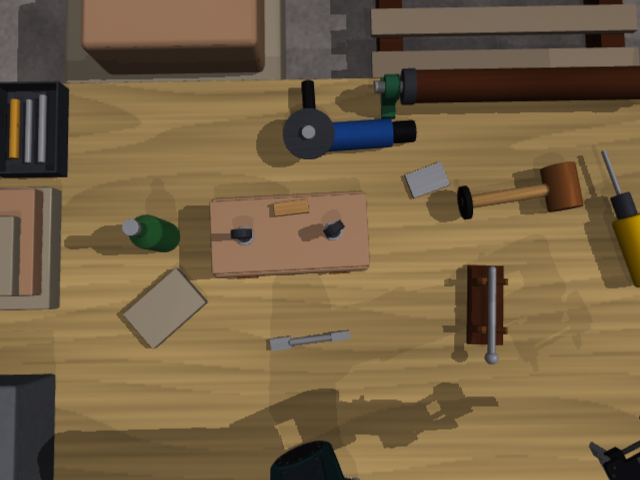

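View pics/side0.png

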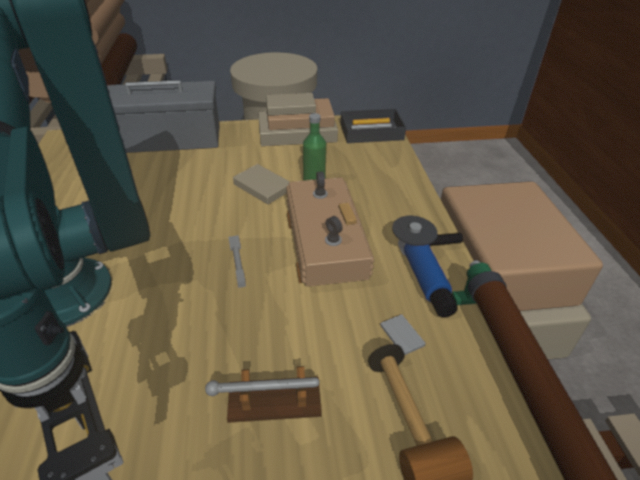

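```bash
cat > h.py <<'E'
import numpy as np,cv2
def cloud(s):
    z=s["z_map"];v,u=np.mgrid[0:480,0:640]
    K=s["mtx"];c=np.stack([(u-K[0,2])/K[0,0]*z,(v-K[1,2])/K[1,1]*z,z],-1)
    P=(c-s["t"])@s["R"]; P[z==0]=np.nan
    return P
def pca(Q):
    m=Q.mean(0);w,V=np.linalg.eigh(np.cov((Q-m).T));return m,np.sqrt(w),np.arctan2(V[1,-1],V[0,-1])
E
python3 - <<'E'
import pickle,cv2,numpy as np
from h import *
for n in ["top","side"]:
    s=pickle.load(open(f"{n}0.pkl","rb"));P=cloud(s);im=s["image"].astype(int)
    X,Y,Z=P[...,0],P[...,1],P[...,2]
    reg=(X>.3)&(X<.75)&(Y>-.25)&(Y<.3)
    st=reg&(Z>.085)&(Z<.102)
    print(n,"stone n",st.sum()); pts=P[st][:,:2].astype(np.float32); print(cv2.minAreaRect(pts),np.median(P[st][:,2]))
    m=((reg&(Z>.122)&(Z<.17))*255).astype(np.uint8)
    k,lab,stt,cen=cv2.connectedComponentsWithStats(m)
    for i in range(1,k):
        if stt[i,4]>15:
            Q=P[lab==i]; mm,w,a=pca(Q[:,:2]); print(" comp",stt[i,4],cen[i].round(),mm.round(4),Q.min(0).round(3),Q.max(0).round(3),w.round(4),a.round(3))
    sat=im.max(-1)-im.min(-1)
    b=(X>.25)&(X<.6)&(Y>-.45)&(Y<-.2)&(Z>.045)&(Z<.09)&(sat<30)
    Q=P[b];mm,w,a=pca(Q[:,:2]);d=np.array([np.cos(a),np.sin(a)]);t=(Q[:,:2]-mm)@d
    print(" bar",len(Q),mm.round(4),w.round(4),a.round(3),(mm+d*t.min()).round(4),(mm+d*t.max()).round(4),np.median(Q[:,2]).round(4),Q[:,2].max().round(4))
a=cv2.imread("pics/top0.png")[180:285,200:380];b=cv2.imread("pics/side0.png")[165:255,280:370]
a=cv2.resize(a,None,fx=4,fy=4,interpolation=cv2.INTER_CUBIC)
cv2.imwrite("pics/c1.png",a)
E
```

```text
top stone n 11306
((0.6185470819473267, 0.09210599958896637), (0.16326968371868134, 0.3207606375217438), 2.107301950454712) 0.09543667021710531
 comp 194 [333. 228.] [0.6209 0.0026] [ 0.605 -0.019  0.122] [0.637 0.022 0.166] [0.005  0.0114] 2.116
 comp 205 [241. 233.] [0.6147 0.1793] [0.607 0.161 0.123] [0.624 0.2   0.164] [0.0051 0.0111] 1.636
 bar 844 [ 0.4425 -0.3216] [0.0054 0.0588] 3.09 [ 0.5464 -0.327 ] [ 0.3474 -0.3167] 0.0618 0.0726
side stone n 4968
((0.6171070337295532, 0.08915994316339493), (0.1627510040998459, 0.32565784454345703), 2.2852253913879395) 0.09532951504791848
 comp 134 [320. 179.] [0.613  0.1712] [0.605 0.158 0.123] [0.623 0.199 0.162] [0.0048 0.0113] 1.802
 comp 243 [334. 225.] [ 0.6205 -0.004 ] [ 0.603 -0.021  0.123] [0.638 0.014 0.162] [0.005  0.0119] 2.236
 bar 1137 [ 0.4408 -0.3281] [0.0046 0.0589] 3.101 [ 0.5456 -0.3324] [ 0.3449 -0.3242] 0.0612 0.0703
```

View pics/c1.png

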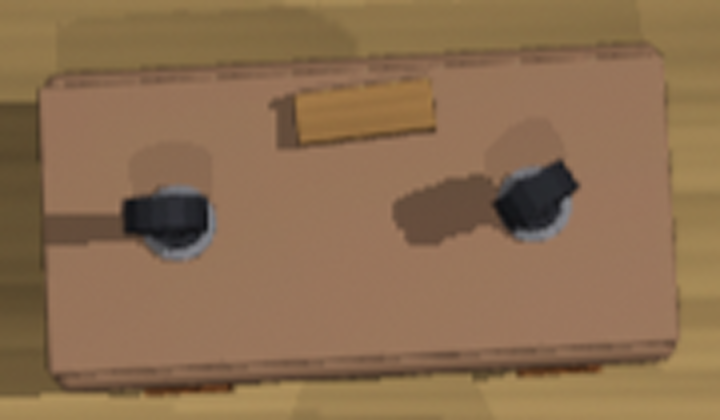

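```bash
cat >> h.py <<'E'
from scipy.spatial.transform import Rotation as Ro
def plan(robot,pos,yaw):
    "shift in tool axes and roll (x10deg) to bring TCP to pos, tool down with yaw"
    o=robot.get_obs();R=Ro.from_euler('xyz',o["ee_rot"]).as_matrix()
    d=R.T@(np.array(pos)-o["tool_pos"]);y=o["ee_rot"][2]
    r=(y-yaw+np.pi)%(2*np.pi)-np.pi
    print("t",o["time"],"pose",o["tool_pos"].round(4),o["ee_rot"].round(4),"shift",d.round(4),"roll",round(np.degrees(r)/10,3))
E
python3 -c "
from bench import robot;from h import *
plan(robot,[.458,-.3255,.16],-.047)"
```

```text
t 0.1 pose [ 0.2424 -0.4931  0.2044] [-3.1396e+00 -2.0000e-04  4.5680e-01] shift [ 0.2674 -0.0553  0.0446] roll 2.887
```

Request:
carry_out(steps=[[[0.06,-0.012,0],0.8,-1],[[0.12,-0.025,0],1.6,-1],[[0.18,-0.037,0.015],2.4,-1],[[0.24,-0.05,0.03],2.89,-1],[[0.267,-0.055,0.044],2.89,-1],[[0.267,-0.055,0.044],2.89,-1],[[0.267,-0.055,0.044],2.89,-1]])

```text
time: 0.98
tool_pos: [0.4574, -0.3271, 0.1616]
ee_rot: [3.141, 0.001, -0.048]
wrist_force: [-1.2, -0.9, -0.3]
width: 0.0942
finger_force: 0.0
```

Run:
```python
from bench import robot
from h import *
import pickle
s=robot.snapshot("wrist");pickle.dump(s,open("w1.pkl","wb"));cv2.imwrite("pics/w1.png",s["image"][:,:,::-1])
P=cloud(s);im=s["image"].astype(int);X,Y,Z=P[...,0],P[...,1],P[...,2]
sat=im.max(-1)-im.min(-1)
b=(X>.25)&(X<.6)&(Y>-.36)&(Y<-.29)&(Z>.045)&(Z<.09)&(sat<30)
Q=P[b];mm,w,a=pca(Q[:,:2]);d=np.array([np.cos(a),np.sin(a)]);t=(Q[:,:2]-mm)@d
print(len(Q),mm,w,a,(mm+d*t.min()),(mm+d*t.max()),Q[:,2].max())
plan(robot,[.458,-.3255,.036],-.047)
```

```text
4263 [ 0.45558176 -0.32295993] [0.00488252 0.05621595] 3.0981037857628455 [ 0.547356  -0.3269536] [ 0.35564288 -0.31861096] 0.06944284108822667
t 1.025 pose [ 0.4573 -0.3275  0.162 ] [ 3.1406e+00 -2.0000e-04 -4.8900e-02] shift [ 0.0006 -0.0022  0.126 ] roll -0.011
```

View pics/w1.png

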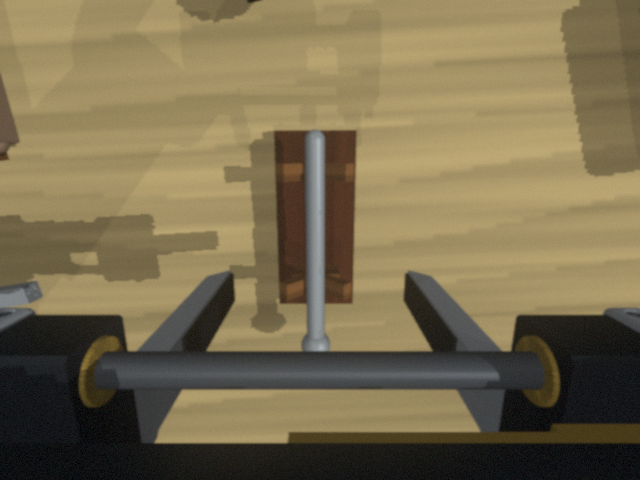

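Request:
carry_out(steps=[[[0.0,-0.004,0.05],0,-1],[[0.0,-0.004,0.09],0,-1],[[0.0,-0.004,0.115],0,-1],[[0.0,-0.004,0.126],0,-1],[[0.0,-0.004,0.126],0,-1],[[0.0,-0.004,0.126],0,1],[[0.0,-0.004,0.126],0,1],[[0.0,-0.004,0.126],0,1],[[0.0,-0.004,0.126],0,1],[[0.0,-0.004,0.126],0,1]])

```text
time: 2.28
tool_pos: [0.4582, -0.3225, 0.0356]
ee_rot: [3.141, -0.0, -0.047]
wrist_force: [-0.5, 0.1, -0.4]
width: 0.0477
finger_force: 0.0
```

Run:
```python
from bench import robot
from h import *
import pickle
o=robot.get_obs();print(o["width"],o["finger_force"],o["wrist_force"],o["tool_pos"],o["ee_rot"])
s=pickle.load(open("w1.pkl","rb"));P=cloud(s);X,Y,Z=P[...,0],P[...,1],P[...,2]
b=(abs(Y+.325)<.05)&(X>.3)&(X<.6)&(Z>.008)&(Z<.016)
print("board",b.sum(),cv2.minAreaRect(P[b][:,:2].astype(np.float32)))
im=s["image"].astype(int);br=(im[...,0]-im[...,2]>40)&(Z>.06)&(Z<.073)&(X>.37)&(X<.55)&(abs(Y+.325)<.05)
for a in (0,1):
    q=P[br&((X>.46)==a)]; print("upr",len(q),q.min(0),q.max(0))
```

```text
0.04768429314150561 0.0 [-0.51361314  0.05140836 -0.38673401] [ 0.45820212 -0.32247109  0.03556686] [ 3.14144673e+00 -8.39722653e-05 -4.74533467e-02]
board 7816 ((0.46505630016326904, -0.32317861914634705), (0.07529724389314651, 0.1706458479166031), 87.36392974853516)
upr 477 [ 0.40693973 -0.35184936  0.0600116 ] [ 0.42416294 -0.28974372  0.06868336]
upr 590 [ 0.50713148 -0.35677543  0.06001444] [ 0.52372488 -0.29462657  0.06862522]
```

Request:
carry_out(steps=[[[0,0,0],0,1],[[0,0,0],0,1],[[0,0,0],0,1],[[0,0,0],0,1],[[0,0,0],0,1],[[0,0,0],0,1]])

```text
time: 3.02
tool_pos: [0.4582, -0.3236, 0.0357]
ee_rot: [3.14, -0.0, -0.048]
wrist_force: [0.0, -5.1, -0.5]
width: 0.0152
finger_force: 30.0
```

Run:
```python
from bench import robot
from h import *
plan(robot,[.458,-.3235,.135],-.047)
th=.55;e=np.array([.6215,.001]);p=e-.17*np.array([np.cos(th),np.sin(th)])
plan(robot,[*p,.160],th)
```

```text
t 3.025 pose [ 0.4582 -0.3236  0.0357] [ 3.1395e+00 -5.0000e-04 -4.7900e-02] shift [-0.0001  0.0002 -0.0993] roll -0.005
t 3.025 pose [ 0.4582 -0.3236  0.0357] [ 3.1395e+00 -5.0000e-04 -4.7900e-02] shift [ 0.0071 -0.2361 -0.1248] roll -3.426
```

Request:
carry_out(steps=[[[0,0,-0.03],0,1],[[0,0,-0.07],0,1],[[0,0,-0.11],0,1],[[0.0,-0.05,-0.125],-0.8,1],[[0.003,-0.1,-0.125],-1.6,1],[[0.005,-0.15,-0.125],-2.4,1],[[0.007,-0.2,-0.125],-3.1,1],[[0.007,-0.236,-0.125],-3.43,1],[[0.007,-0.236,-0.125],-3.43,1],[[0.007,-0.236,-0.125],-3.43,1]])

```text
time: 4.28
tool_pos: [0.4758, -0.0867, 0.1597]
ee_rot: [-3.14, 0.001, 0.551]
wrist_force: [0.2, -0.0, -2.4]
width: 0.0152
finger_force: 30.0
```

```bash
cat > look.py <<'E'
from bench import robot
from h import *
import sys
n=sys.argv[1]
s=robot.snapshot("wrist");cv2.imwrite(f"pics/{n}.png",s["image"][:,:,::-1])
P=cloud(s);X,Y,Z=P[...,0],P[...,1],P[...,2]
m=((Z>.122)&(Z<.17)&(abs(X-.62)<.035)&(Y>-.04)&(Y<.22))
for lo,hi,k in ((-.04,.05,"loose"),(.13,.23,"set")):
    Q=P[m&(Y>lo)&(Y<hi)]
    if len(Q)>20: print(k,len(Q),cv2.minAreaRect(Q[:,:2].astype(np.float32)),pca(Q[:,:2]),Q.min(0),Q.max(0))
im=s["image"].astype(int);o=robot.get_obs();g=o["tool_pos"]
sat=im.max(-1)-im.min(-1);yw=o["ee_rot"][2];d=np.array([np.cos(yw),np.sin(yw)]);q=P[...,:2]-g[:2]
al=q@d;ac=q@np.array([-d[1],d[0]])
Q=P[(sat<40)&(abs(Z-g[2]-.023)<.016)&(al>.02)&(al<.12)&(abs(ac)<.03)]
if len(Q)>20:
    print("bar",len(Q),pca(Q[:,:2]),"tip",((Q[:,:2]-g[:2])@d).max(),"z top near/far",[np.percentile(Q[(abs((Q[:,:2]-g[:2])@d-c)<.006)][:,2],95) for c in (.05,.08)])
print(g,o["ee_rot"],o["width"],o["finger_force"],o["wrist_force"])
E
python3 look.py w2
```

```text
bar 5281 (array([ 0.52351233, -0.05749877]), array([0.0043344 , 0.01973502]), np.float64(-2.588252506415577)) tip 0.09050892677037745 z top near/far [np.float64(0.18782183866597807), np.float64(0.1880877763898864)]
[ 0.47589871 -0.08728523  0.15985755] [-3.14028448e+00  9.10797702e-04  5.50266006e-01] 0.015541086138768118 29.999146163463593 [ 0.42523184  0.50899279 -3.51248987]
```

View pics/w2.png

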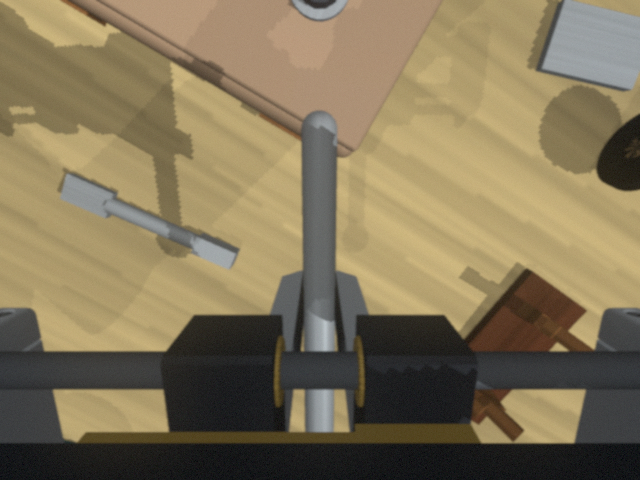

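Request:
carry_out(steps=[[[0.015,0,0.02],0,1],[[0.03,0,0.035],0,1],[[0.04,0,0.04],0,1],[[0.04,0,0.04],0,1],[[0.04,0,0.04],0,1]])

```text
time: 4.95
tool_pos: [0.5107, -0.0664, 0.1211]
ee_rot: [3.141, -0.0, 0.551]
wrist_force: [0.4, 0.7, -3.6]
width: 0.0149
finger_force: 30.0
```

```bash
python3 look.py w3
```

```text
loose 3973 ((0.6013884544372559, -0.009535256773233414), (0.04854203760623932, 0.04046967998147011), 31.388835906982422) (array([ 0.61502909, -0.00147549]), array([0.00779267, 0.01079657]), np.float64(2.016618129885946)) [ 0.5850211  -0.02947178  0.12200173] [0.63259404 0.02002354 0.16186794]
bar 5305 (array([ 0.55848267, -0.03702106]), array([0.00436936, 0.01963765]), np.float64(-2.586761682443196)) tip 0.09037871794739251 z top near/far [np.float64(0.14926252910339202), np.float64(0.14945588089396913)]
[ 0.51068105 -0.06647312  0.12120324] [ 3.14060256e+00 -5.40237994e-04  5.50816796e-01] 0.015330765915138926 29.998751878738403 [ 0.11107203 -0.11852845 -3.53513398]
```

View pics/w3.png

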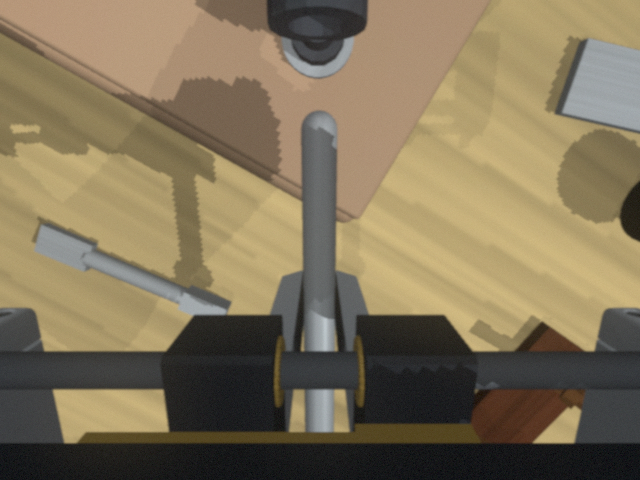

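Request:
carry_out(steps=[[[0.012,0,0.001],0,1],[[0.024,0,0.001],0,1],[[0.036,0,0.001],0,1],[[0.046,0,0.001],0,1],[[0.056,0,0.001],0,1],[[0.068,0,0.001],0,1],[[0.068,0,0.001],0,1],[[0.068,0,0.001],0,1]])

```text
time: 6.0
tool_pos: [0.5682, -0.0306, 0.1194]
ee_rot: [-3.142, 0.001, 0.551]
wrist_force: [0.1, 0.5, -3.4]
width: 0.0154
finger_force: 30.0
```

```bash
python3 look.py w4
cat > arc.py <<'E'
from bench import robot
from h import *
import sys
# arc about eye by clockwise angles (rad), keeping radius
e=np.array([.6215,.001]);o=robot.get_obs();g=o["tool_pos"];y=o["ee_rot"][2]
R=Ro.from_euler('xyz',o["ee_rot"]).as_matrix()
r=float(sys.argv[1])
for y2 in map(float,sys.argv[2:]):
    p=np.array([*(e-r*np.array([np.cos(y2),np.sin(y2)])),g[2]])
    print(y2,(R.T@(p-g)).round(4),round(np.degrees(y-y2)/10,2))
E
python3 arc.py .062 .4 .25 .1 -.05 -.2 -.3 -.4
```

```text
loose 7760 ((0.6106956005096436, -0.0034504234790802), (0.07998371124267578, 0.0405418686568737), 29.12212371826172) (array([ 0.61696684, -0.00094421]), array([0.00831056, 0.01854565]), np.float64(-2.507617937056601)) [ 0.58500423 -0.03999594  0.12617882] [0.64614773 0.0236709  0.16996332]
bar 5875 (array([ 0.61644865, -0.00076634]), array([0.00885457, 0.01902158]), np.float64(-2.588409378909797)) tip 0.09051018244138695 z top near/far [np.float64(0.15415981528249292), np.float64(0.14773757139851054)]
[ 0.56814462 -0.03067888  0.11940004] [-3.14157115e+00  4.65140627e-04  5.50911634e-01] 0.014850313610171272 29.998654425144196 [ 0.16462981 -0.42249325 -3.2863618 ]
0.4 [ 0.0007 -0.0084 -0.    ] 0.86
0.25 [ 0.0028 -0.0174 -0.    ] 1.72
0.1 [ 0.0062 -0.0261 -0.    ] 2.58
-0.05 [ 0.0109 -0.0341 -0.    ] 3.44
-0.2 [ 0.0167 -0.0414 -0.    ] 4.3
-0.3 [ 0.0212 -0.0457 -0.    ] 4.88
-0.4 [ 0.026  -0.0495 -0.    ] 5.45
```

View pics/w4.png

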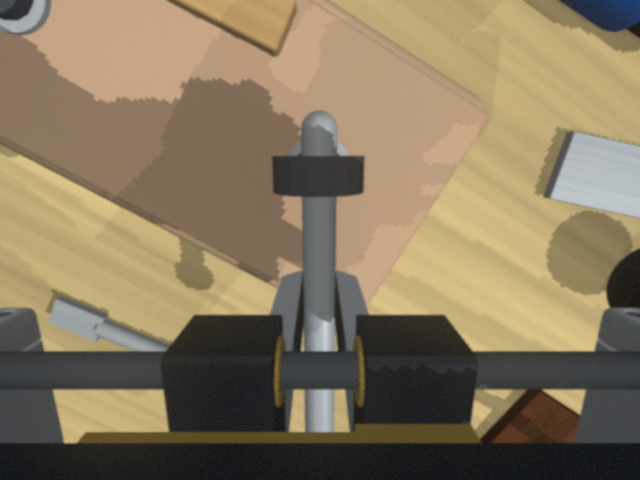

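Request:
carry_out(steps=[[[0.001,-0.0084,0],0.86,1],[[0.003,-0.0174,0],1.72,1],[[0.006,-0.026,0],2.58,1],[[0.0085,-0.03,0],3.0,1],[[0.011,-0.034,0],3.44,1],[[0.014,-0.038,0],3.87,1],[[0.0167,-0.0414,0],4.3,1],[[0.0167,-0.0414,0],4.3,1],[[0.0167,-0.0414,0],4.3,1]])

```text
time: 7.18
tool_pos: [0.5604, 0.0134, 0.1194]
ee_rot: [3.142, 0.001, -0.198]
wrist_force: [-1.4, 0.2, -2.5]
width: 0.0156
finger_force: 30.1
```

```bash
cat > eye.py <<'E'
from bench import robot
from h import *
import sys
s=robot.snapshot("wrist");cv2.imwrite(f"pics/{sys.argv[1]}.png",s["image"][:,:,::-1])
P=cloud(s);X,Y,Z=P[...,0],P[...,1],P[...,2]
Q=P[(Z>.152)&(Z<.166)&(abs(X-.6215)<.03)&(abs(Y-.001)<.03)]
r=cv2.minAreaRect(Q[:,:2].astype(np.float32));print("loose top",len(Q),r,pca(Q[:,:2])[2]-np.pi/2)
Q=P[(Z>.09)&(Z<.1)&(abs(X-.62)<.12)];print("stone n",len(Q))
o=robot.get_obs();print(o["tool_pos"],o["ee_rot"],o["width"],o["wrist_force"],o["wrist_torque"])
for n in ("top","side"):
    s=robot.snapshot(n);P=cloud(s);X,Y,Z=P[...,0],P[...,1],P[...,2]
    for c in ((.6215,.001),(.615,.181)):
        m=(Z>.152)&(Z<.166)&(np.hypot(X-c[0],Y-c[1])<.03)
        Q=P[m]
        if len(Q)>20:print(n,c,len(Q),pca(Q[:,:2]))
E
python3 eye.py w5; python3 arc.py .062 -.25 -.3 -.35 -.4 -.45
```

```text
loose top 3176 ((0.6220247745513916, 0.00284428708255291), (0.016063939779996872, 0.034167636185884476), 15.800740242004395) 0.2762048954620959
stone n 92792
[0.56038207 0.01340266 0.11942493] [ 3.14154099e+00  1.01350827e-03 -1.98633996e-01] 0.015112068652531924 [-2.54593718  0.92912084 -1.58430011] [0.17220856 0.32331964 0.21330839]
top (0.615, 0.181) 149 (array([0.61528777, 0.18016765]), array([0.00486231, 0.00950481]), np.float64(1.5751853015630901))
side (0.6215, 0.001) 85 (array([ 0.62101778, -0.00471558]), array([0.00523862, 0.00822314]), np.float64(1.9274981771877322))
-0.25 [ 0.0004 -0.0031 -0.    ] 0.29
-0.3 [ 0.0007 -0.0062 -0.    ] 0.58
-0.35 [ 0.0011 -0.0092 -0.    ] 0.87
-0.4 [ 0.0016 -0.0123 -0.    ] 1.15
-0.45 [ 0.0023 -0.0153 -0.    ] 1.44
```

View pics/w5.png

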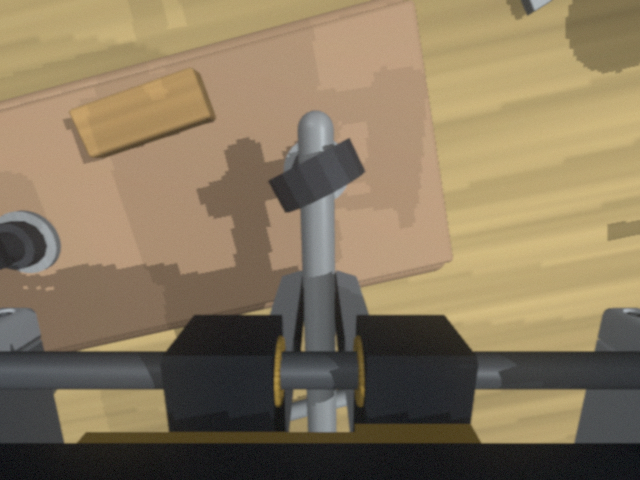

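Request:
carry_out(steps=[[[0.0004,-0.0031,0],0.29,1],[[0.0007,-0.0062,0],0.58,1],[[0.0011,-0.0092,0],0.87,1],[[0.0016,-0.0123,0],1.15,1],[[0.0016,-0.0123,0],1.15,1]])

```text
time: 7.95
tool_pos: [0.5639, 0.0254, 0.1192]
ee_rot: [3.141, 0.002, -0.399]
wrist_force: [-5.2, 0.0, -1.2]
width: 0.0154
finger_force: 30.1
```

```bash
python3 eye.py w6; python3 arc.py .062 -.42 -.44 -.46 -.48
python3 - <<'E'
from h import *
import pickle
# stone yaw from top-surface side edges (top camera): per-column extreme edges
s=pickle.load(open("top0.pkl","rb"));P=cloud(s);X,Y,Z=P[...,0],P[...,1],P[...,2]
m=(Z>.088)&(Z<.1)&(X>.5)&(X<.75)&(Y>-.1)&(Y<.28)
lo=[];hi=[]
for u in range(225,355):
    q=P[m[:,u],u] if 0 else P[:,u][m[:,u]]
    lo.append(q[np.argmin(q[:,0])]);hi.append(q[np.argmax(q[:,0])])
for q in (lo,hi):
    q=np.array(q);print("stone yaw",-np.polyfit(q[:,1],q[:,0],1)[0])
E
```

```text
loose top 3192 ((0.6220293641090393, 0.002952897921204567), (0.01607617922127247, 0.03417424485087395), 4.290302276611328) 0.07353165308686327
stone n 86266
[0.56391739 0.02538997 0.11914   ] [ 3.14097478e+00  2.45405374e-03 -3.98954814e-01] 0.014726915970196888 [-5.42849342  1.60737187 -1.50296733] [0.30306087 0.83353179 0.16428305]
top (0.615, 0.181) 148 (array([0.61556574, 0.18098495]), array([0.00488096, 0.00943541]), np.float64(1.5966832649809748))
side (0.6215, 0.001) 82 (array([ 0.62087682, -0.00526881]), array([0.00490681, 0.00797967]), np.float64(1.7312644293654054))
-0.42 [ 0.0005 -0.0012 -0.    ] 0.12
-0.44 [ 0.0006 -0.0024 -0.    ] 0.23
-0.46 [ 0.0006 -0.0037 -0.    ] 0.35
-0.48 [ 0.0007 -0.0049 -0.    ] 0.46
stone yaw 0.03773145093224309
stone yaw 0.036530212524796886
```

Request:
carry_out(steps=[[[0.0003,-0.0012,0],0.11,1],[[0.0005,-0.0023,0],0.22,1],[[0.0005,-0.0023,0],0.22,1]])

```text
time: 8.48
tool_pos: [0.5649, 0.0275, 0.119]
ee_rot: [3.141, 0.004, -0.438]
wrist_force: [-6.0, 1.6, -1.1]
width: 0.015
finger_force: 30.1
```

```bash
python3 eye.py w7; python3 arc.py .062 -.4 -.3 -.2 -.1 0 .037
```

```text
loose top 3203 ((0.6220306158065796, 0.0028351247310638428), (0.01609312929213047, 0.034361984580755234), 2.26308012008667) 0.04190919246922675
stone n 85525
[0.56487604 0.02750246 0.11903899] [ 3.1409245   0.00346589 -0.43753359] 0.01497194052488523 [-5.99323784  2.69409954 -0.9736724 ] [0.37292709 0.9984165  0.16695993]
top (0.615, 0.181) 154 (array([0.6153757 , 0.18011675]), array([0.00483802, 0.00969999]), np.float64(1.5941265578367347))
side (0.6215, 0.001) 78 (array([ 0.62077952, -0.00518154]), array([0.00485468, 0.00799496]), np.float64(1.715221294917629))
-0.4 [ 0.0006  0.0023 -0.    ] -0.21
-0.3 [0.0011 0.0085 0.    ] -0.79
-0.2 [0.0023 0.0146 0.    ] -1.36
-0.1 [ 0.004   0.0205 -0.    ] -1.93
0.0 [ 0.0064  0.0263 -0.    ] -2.51
0.037 [ 0.0074  0.0283 -0.    ] -2.72
```

Request:
carry_out(steps=[[[0.0006,0.002,0],-0.21,1],[[0.001,0.0078,0],-0.79,1],[[0.0022,0.0138,0],-1.36,1],[[0.004,0.0197,0],-1.93,1],[[0.0064,0.0254,0],-2.51,1],[[0.0074,0.0274,0],-2.72,1],[[0.0074,0.0274,0],-2.72,1],[[0.0074,0.0274,0],-2.72,1]])

```text
time: 9.62
tool_pos: [0.5619, -0.001, 0.1196]
ee_rot: [3.141, -0.001, 0.036]
wrist_force: [0.2, -0.4, -2.8]
width: 0.0151
finger_force: 30.0
```

```bash
python3 eye.py w8; python3 look.py w8b|tail -6
```

```text
loose top 3174 ((0.6219722032546997, 0.00285552442073822), (0.016150416806340218, 0.03416230157017708), 2.3125159740448) 0.04345086900448791
stone n 93610
[ 0.56175363 -0.00090917  0.1195649 ] [ 3.14134839e+00 -9.76835439e-04  3.57971977e-02] 0.015230670003138765 [ 0.24596035  0.40022633 -2.64263058] [0.06375394 0.02120767 0.08127272]
top (0.615, 0.181) 148 (array([0.615483  , 0.18059316]), array([0.00481924, 0.00955788]), np.float64(1.6101275375238502))
side (0.6215, 0.001) 79 (array([ 0.62061394, -0.00545031]), array([0.00482447, 0.00790749]), np.float64(1.703060099301095))
side (0.615, 0.181) 38 (array([0.61687534, 0.17177465]), array([0.00332702, 0.00754418]), np.float64(1.6457134175395067))
loose 7352 ((0.6182106733322144, 0.002860322594642639), (0.06694614887237549, 0.04042104631662369), 2.288228988647461) (array([0.62023532, 0.00236989]), array([0.00827237, 0.01582581]), np.float64(-3.0938010735638652)) [ 0.58501797 -0.01744015  0.12246526] [0.6516983  0.02348586 0.16241036]
bar 5943 (array([0.61825991, 0.00213019]), array([0.00887115, 0.01875294]), np.float64(-3.0981505859356306)) tip 0.09026520803741712 z top near/far [np.float64(0.1580321631894134), np.float64(0.1480102687217119)]
[ 0.56151628 -0.00076639  0.11952915] [ 3.14141907e+00 -4.52984159e-04  3.61857627e-02] 0.01505259576824385 29.999277591705322 [-0.18427944 -0.16061242 -2.18248424]
```

View pics/w8.png

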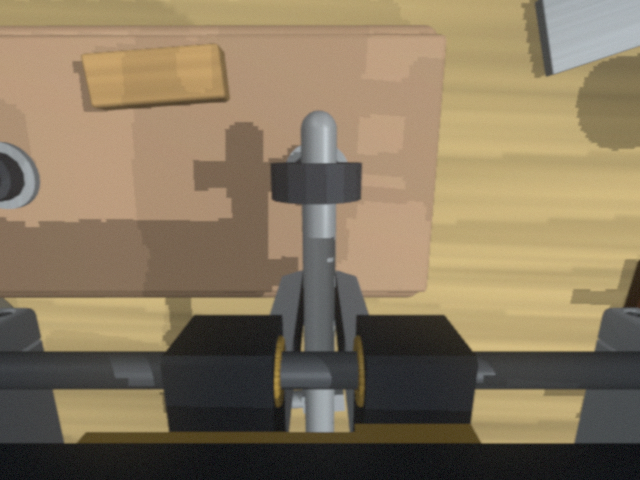

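Request:
carry_out(steps=[[[-0.012,-0.0005,0],0,1],[[-0.026,-0.0005,0],0,1],[[-0.042,-0.0005,0],0,1],[[-0.06,-0.0005,0],0,1],[[-0.085,-0.0005,0],0,1],[[-0.11,-0.0005,0],0,1],[[-0.11,-0.0005,-0.03],0,1],[[-0.11,-0.0005,-0.03],0,1],[[-0.11,-0.0005,-0.03],0,1]])

```text
time: 10.95
tool_pos: [0.4511, -0.0043, 0.1491]
ee_rot: [3.141, -0.0, 0.036]
wrist_force: [-0.8, -0.7, -3.3]
width: 0.0154
finger_force: 30.0
```

```bash
python3 look.py w9|tail -4
python3 - <<'E'
from bench import robot
from h import *
plan(robot,[.464,-.3235,.15],-.046)
for n in ("top","side"):
    P=cloud(robot.snapshot(n));X,Y,Z=P[...,0],P[...,1],P[...,2]
    for c in ((.6215,.002),(.615,.181)):
        Q=P[(Z>.125)&(Z<.166)&(np.hypot(X-c[0],Y-c[1])<.03)]
        if len(Q)>20:print(n,c,len(Q),pca(Q[:,:2]))
E
```

```text
bar 5321 (array([ 0.50688111, -0.00170528]), array([0.00436872, 0.01969045]), np.float64(-3.1016613653007408)) tip 0.09031936249663737 z top near/far [np.float64(0.1772954678283068), np.float64(0.1775234772139826)]
[ 0.45088155 -0.00426789  0.14860742] [-3.14150512e+00  1.05059787e-03  3.61604323e-02] 0.015356749503272414 29.998966455459595 [ 0.1753395   0.59413692 -2.82162114]
t 11.0 pose [ 0.4509 -0.0043  0.1486] [-3.1415e+00  1.1000e-03  3.6200e-02] shift [ 0.0016  0.3195 -0.0014] roll 0.471
top (0.6215, 0.002) 205 (array([0.62134231, 0.00260974]), array([0.00515061, 0.01127405]), np.float64(1.6172179848632775))
top (0.615, 0.181) 202 (array([0.61478574, 0.17929844]), array([0.0051    , 0.01119987]), np.float64(1.632524979391077))
side (0.6215, 0.002) 170 (array([ 0.61944165, -0.00782468]), array([0.00480669, 0.0108895 ]), np.float64(1.7763392030809517))
side (0.615, 0.181) 132 (array([0.61313245, 0.17122643]), array([0.00475458, 0.01112716]), np.float64(1.815591080055487))
```

Request:
carry_out(steps=[[[0,0.05,0],0.1,1],[[0,0.11,0],0.2,1],[[0,0.17,0],0.3,1],[[0.001,0.23,0],0.4,1],[[0.0016,0.285,0],0.47,1],[[0.0016,0.319,0],0.47,1],[[0.0016,0.319,0],0.47,1],[[0.0016,0.319,0],0.47,1]])

```text
time: 12.1
tool_pos: [0.4643, -0.3223, 0.1484]
ee_rot: [-3.14, 0.001, -0.046]
wrist_force: [0.2, 0.6, -2.7]
width: 0.0152
finger_force: 30.0
```

```bash
python3 look.py w10|tail -4
python3 - <<'E'
from bench import robot
from h import *
plan(robot,[.464,-.3233,.036],-.046)
E
```

```text
bar 5307 (array([ 0.5201711 , -0.32418339]), array([0.00439466, 0.01958546]), np.float64(3.0981271554155296)) tip 0.09009832069874678 z top near/far [np.float64(0.17648086481939215), np.float64(0.17667022525919163)]
[ 0.4645088  -0.32195097  0.14878914] [-3.14028688e+00  9.88849122e-04 -4.49420439e-02] 0.015527534453260222 29.999390244483948 [-0.12652675  0.23111674 -2.97306191]
t 12.15 pose [ 0.4645 -0.322   0.1488] [-3.1403e+00  1.0000e-03 -4.4900e-02] shift [-0.0003  0.0015  0.1128] roll 0.006
```

Request:
carry_out(steps=[[[0,0.001,0.04],0,1],[[0,0.001,0.07],0,1],[[0,0.001,0.09],0,1],[[0,0.001,0.1],0,1],[[0,0.001,0.106],0,1],[[0,0.001,0.109],0,1],[[0,0.001,0.111],0,1],[[0,0.001,0.111],0,1]])

```text
time: 13.15
tool_pos: [0.4647, -0.3243, 0.0389]
ee_rot: [3.141, -0.001, -0.046]
wrist_force: [0.8, 0.8, -2.6]
width: 0.0148
finger_force: 30.0
```

Not yet in contact; lower in 1 mm steps.

Request:
carry_out(steps=[[[0,0,0.001],0,1],[[0,0,0.0015],0,1],[[0,0,0.002],0,1],[[0,0,0.0025],0,1],[[0,0,0.0025],0,1]])

```text
time: 13.78
tool_pos: [0.4645, -0.324, 0.036]
ee_rot: [3.142, -0.0, -0.046]
wrist_force: [0.9, -0.3, -2.6]
width: 0.0151
finger_force: 30.0
```

Request:
carry_out(steps=[[[0,0,0.0005],0,1],[[0,0,0.001],0,1],[[0,0,0.0015],0,1],[[0,0,0.0015],0,1]])

```text
time: 14.28
tool_pos: [0.4646, -0.3241, 0.0356]
ee_rot: [3.141, -0.0, -0.046]
wrist_force: [-2.7, 2.2, 5.3]
width: 0.0148
finger_force: 30.0
```

Contact: the seat carries the bar. Open slowly.

Request:
carry_out(steps=[[[0,0,-0.0005],0,0.6],[[0,0,-0.0005],0,0.5],[[0,0,-0.0005],0,0.3],[[0,0,-0.0005],0,0.1],[[0,0,-0.0005],0,-0.1],[[0,0,-0.0005],0,-0.3],[[0,0,-0.0005],0,-0.3],[[0,0,-0.0005],0,-0.3]])

```text
time: 15.28
tool_pos: [0.4645, -0.3241, 0.035]
ee_rot: [3.141, -0.0, -0.046]
wrist_force: [-0.8, 0.6, -0.3]
width: 0.0611
finger_force: 0.0
```

Request:
carry_out(steps=[[[0,0,-0.02],0,-0.3],[[0,0,-0.05],0,-0.3],[[0,0,-0.1],0,-0.3],[[0,0,-0.13],0,-0.3],[[0,0,-0.13],0,-0.3],[[0,0,-0.13],0,-0.3]])

```text
time: 16.02
tool_pos: [0.4639, -0.3235, 0.1632]
ee_rot: [-3.14, 0.002, -0.046]
wrist_force: [0.6, 0.5, -0.5]
width: 0.0604
finger_force: 0.0
```

Run:
```python
from bench import robot
from h import *
s=robot.snapshot("wrist");cv2.imwrite("pics/w11.png",s["image"][:,:,::-1])
P=cloud(s);im=s["image"].astype(int);X,Y,Z=P[...,0],P[...,1],P[...,2]
sat=im.max(-1)-im.min(-1)
b=(X>.25)&(X<.6)&(Y>-.36)&(Y<-.29)&(Z>.045)&(Z<.09)&(sat<30)
Q=P[b];mm,w,a=pca(Q[:,:2]);d=np.array([np.cos(a),np.sin(a)]);t=(Q[:,:2]-mm)@d
print(mm,w,a-np.pi,(mm+d*t.min()),(mm+d*t.max()))
for x in (.44,.47,.5,.53): print(x,np.percentile(Q[abs(Q[:,0]-x)<.005][:,2],90))
o=robot.get_obs();print(o["time"],o["width"],o["tool_pos"],o["wrist_force"])
```

```text
[ 0.46169082 -0.32326955] [0.00492183 0.05643224] -0.04466142882399282 [ 0.55435106 -0.32741065] [ 0.36097093 -0.31876827]
0.44 0.06324748591479303
0.47 0.06326112472200965
0.5 0.06309401966629982
0.53 0.0630460137112952
16.075 0.060854262440251834 [ 0.46358447 -0.32327765  0.16253312] [-0.41995426  0.33242838  1.21289242]
```

View pics/w11.png

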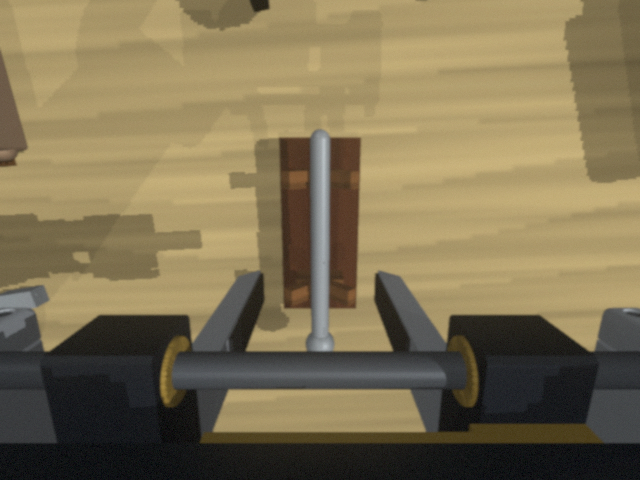

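The bar lies level in both notches (top at 63 mm, which puts the axis at 55 mm), and it is centred on the rest. The gripper is clear.

```bash
python3 -c "
from bench import robot
print(robot.close_job())"
```

```text
the job is handed in; nothing more can be done
None
```

The askew eye is now in line with the stone to within about 0.01 rad by camera, the other eye shows no sign of having moved, and the bar is back in both notches within about 1 mm of centre. I handed the job in at about 16 s; no verdict was returned.

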